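# Eject a battery pack from its charging dock and catch it

## Robot

A 6-joint arm with a two-finger parallel gripper is mounted at the origin on the work surface; the furniture and walls round the work are solid. World frame = base frame: x ahead of the robot, y to its left, z up, the work surface at z = 0. Lengths are in m, angles in rad, forces in N, time in s.
With the tool pointing down it reaches from about 0.225 to 0.725 m from the base axis. Payload 3.1 kg.
Tool frame: the origin (TCP) lies at the very end of the fingers, on their centre line; the grasp point (between the pads) lies 19 mm behind it (manip.tcp_to_grasp is the distance from the TCP to the grasp point, in m); z points along the fingers, y is the line along which they close (so a half turn about z gives the same grasp; the last joint's range is limited). The gripper opens to 85 mm and grips with 20 to 120 N. Pads are 22 mm wide; open, the fingers measure 114 mm over their backs; the gripper's body (76 mm by 85 mm) begins 54 mm behind the grasp point. The pads swing forward as they close: fully open they stand 13 mm farther back than shut.
Start: joints at [1.094, 0.048, 0.099, 1.622, 0, 1.443], TCP at [0.179, 0.493, 0.231] pointing down, gripper open.
Joint ranges: [-2.91, 2.91], [-0.99, 1.94], [-1.21, 1.42], [-2.12, 2.29], [-1.49, 1.47], [-3.14, 3.14]. Speed limits (rad/s): [2.79, 2.79, 3.14, 3.14, 3.14, 3.14].

## Interface

Orientations are given as a 3x3 rotation matrix whose columns are the frame's x, y, z axes.
In Python, from plant import sensors, snapshot, workorder, cut_out, manip gives the robot as it stands.
- The arm moves only by the tool apply_moves, never from a script. Its argument "targets" is text: rows parted by semicolons, each of 4 numbers parted by spaces: the shift along the tool's x, y, z in mm, then the turn about the tool's z in rad. A call has 1 to 20 rows; each row shifts and turns the commanded pose from where the row before left it, along the tool's axes as they then stand; what a row does not reach is not made up. A row lasts 1/10 s, in which the tool goes at most 50 mm and 8.59 degrees, less where a joint would pass 70% of its speed; a pose out of reach is approached as far as the arm can. A call is refused whole if a number of a shift passes 50 or a number of a turn 0.15, either way. A call with a gripper value outside its range is refused whole. "gripper" is the closure in counts, from 0 (fully open) to 255 (shut), set as the call begins (left out, the last holds). The fingers move at their own pace and stop on an object; "force" is the grip in N (left out, the last holds). Time passes only in rows, so rows that do not move let the fingers close. It gives the time, the measured TCP pose, the force, the opening and the grip force at its end, in the units of the state.
- sensors.get_state(): the state, without advancing time (a new reading comes with each control period).
- snapshot(name): name is "side" or "top"; returns a dict with "pixels" (480x640x3 uint8, blue, green, red), "K" (3x3 intrinsics, pixels), "origin" and "orientation" of the camera in the world. Camera axes: x right, y down, z forward; pixel columns grow to the right and rows downward; lengths in m; the calibration is good to about 2 mm. A picture is of the moment at which its call begins. There is no depth.
- workorder.finish_job(): hands the job in; it is judged then, once.
Trained networks look in the newest picture that a camera, given by its name, has taken for a name from the list of things; names that differ only in an ending like _2 or _b are one class to them, and where a whole thing is asked for, a point or a joint stands for the part that bears it (a point fixed in the world has none). Each returns a list of dicts, best first, with "conf" (0 to 1); they miss things now and then, are a little off and sometimes report something else, mostly with a low value. They report only what shows in the picture. A call takes as long as a camera call. They do not tell look-alikes from the thing itself.
- cut_out(camera, label): "region" (480x640 bool, what is visible of it) and "point" ([column, row] in pixels, amid what is visible of it).
The state is a dict: "t": time; "qpos": joint angles; "joint_velocities": joint speeds; "tau": joint torques, N m; "tool_pos": TCP position; "eef_rot": TCP orientation; "contact_force": force on the tool from outside, world axes, zero at the start; "moment": the same for the moment, N m; "gripper_width": opening from 0.0 (shut) to 1.0 (fully open); "gripper_force": force on a finger pad.
Only numpy, scipy, OpenCV 4.12 (cv2) and the standard library are available. Lean on these libraries where they do the work, as an engineer would, in place of code of your own. Each camera call takes 0.05 s, during which the arm holds its last target. There are 200 camera calls.

## Task

Press the release key of the battery charging dock with one fingertip so that the spring ejector pops the pack off its terminals, and have the other finger in front to catch and stop the pack within about three centimetres, before it runs away down the sloping runners. Then let it down gently under that finger until it rests against the two small lips at the foot, and take the hand away. Only press and touch: do not grip or lift the pack, and leave the tools around the dock where they lie.

Things in the scene. Friction and masses are not known exactly. Their poses are not given: they have to be found in the camera images.
- dock: Fixed charging dock for one battery pack: grey plastic wedge on the bench, 205 mm long (x, from -110 to +97), 118 wide (y from -44 to +74), its low end towards the robot (-x). Origin on the bench under its middle, axes level. At its high end, behind the docked pack, a black charger head up to 145 mm above the bench holds the spring ejector.
- runners: Frame of the dock's two white nylon runners, tilted 20 degrees: x up the slope, y to the dock's left, z square off the slope. Origin on the runner surface at x 22, y 0, z 70 mm of the dock, under the centre of the docked pack. The pack slides to -x between guides 10 mm high. Bare deck at z = -6 mm beside and between the runners, ending at x = -140.
- foot (a point): Middle of the line between the two foot lips that stop the pack, on the runner surface: x = -123 mm of the runners. The lips are 10 mm high and 7 mm thick (down-slope of this point), at y = 18 to 36 mm on either side; the 36 mm gap between them is free.
- pack: Loose battery pack, black with grey top, 76 mm long (x), 60 wide (y), 42 high (z), about 0.45 kg. Origin at its underside's centre; docked it coincides with the runners' frame, held by a latch tongue just in front of its front face. Freed, it is kicked 16 mm down the slope at about 0.35 m/s, then slides on, ever faster (friction about 0.12), 85 mm in all to the foot lips.
- pack_front (a point): Centre of the pack's front (down-slope) face, 25 mm above its underside; moves with the pack. Docked: x = -38 mm of the runners.
- release_key (a joint): Travel of the release key, 0 (up) to 0.009 m (down), square to the slope; its spring gives 1.2 N at the top, 3 N at the bottom. Key and latch tongue (22 mm wide, 7 mm high, in front of the pack) are one piece: from about 0.0065 m on the tongue is below the runners and the pack is free.
- key_top (a point): Centre of the top of the key's ribbed dark steel pad, 24 (x) by 22 (y) mm; moves with the key. Beside the docked pack on the dock's left (+y): x -28, y 55 mm of the runners, z = 18 mm when up, 9 when down. Down-slope of the pad there is only bare deck.
- torch: Bystander: aluminium torch 160 mm long, 30 mm thick, lying loose on the bench. Origin under its middle, long axis y.
- tape_measure: Bystander: yellow tape measure, 36 (x) by 88 (y) mm, 69 mm high, standing loose beyond the dock beside the drawer cabinet. Origin under its middle.
- tape_roll: Bystander: roll of black insulating tape, 66 mm across, 19 mm high, lying flat and loose. Origin under its centre.
Not all that is in view belongs to the job. Leave any brown look-alike of the pack alone.

How it is judged:
By the outcome, as a careful person would: the job done as asked, in the order asked, and still so for the second after the job is handed in, with the robot touching nothing.
It also fails if it takes over 40 s, if anything falls off the work surface, if the arm or the gripper's body presses on something with over 40 N, if the wrist force passes 120 N, or if a joint passes its speed limit or range.

## Working session

There is one attempt and no reset: what is moved stays moved. The work goes in short steps, Python scripts to look and compute and a tool call to move; the robot and the scene stay as the last step left them, time stands still between calls to the robot, and variables do not carry over. Pictures are saved under pics/ and viewed, at most 10 in all, crops included, and the job is handed in when it is done.

Besides the shell and the picture viewer there is one more tool, called as name(argument=value, ...) on one line, values as JSON. apply_moves: Moves the arm, as the interface text tells. Its arguments: {"type":"object","properties":{"targets":{"type":"string"},"gripper":{"type":"number"},"force":{"type":"number"}},"required":["targets"]}

```bash
ls; mkdir -p pics
python3 - <<'E'
from plant import sensors,snapshot,cut_out,manip
import cv2,numpy as np
s=sensors.get_state();print(s['t'],s['tool_pos'],s['eef_rot'],s['gripper_width'])
ims=[]
for n in('top','side'):
    d=snapshot(n);im=d['pixels'].copy();print(n,d['K'].tolist(),d['origin'],np.array(d['orientation']).tolist())
    cv2.imwrite(f'pics/{n}0.png',im)
    for l in('dock','pack','release_key','torch','tape_measure','tape_roll'):
        for r in cut_out(n,l)[:3]:
            m=r['region'];ys,xs=np.nonzero(m);print(n,l,round(r['conf'],2),r['point'],m.sum(),xs.min(),xs.max(),ys.min(),ys.max())
print(sensors.get_state()['t'])
E
```

```text
pics
0.0 [0.17914557 0.49282253 0.23011751] [[-9.39779741e-01  3.41778815e-01 -1.13132327e-03]
 [ 3.41780509e-01  9.39777487e-01 -2.08780203e-03]
 [ 3.49625632e-04 -2.34873830e-03 -9.99997181e-01]] 0.9974842457857568
top [[483.59579416288705, 0.0, 319.6988464914926], [0.0, 483.59579416288705, 233.23308692206052], [0.0, 0.0, 1.0]] [ 0.25793853 -0.17500897  0.91032881] [[0.05053100500019911, -0.9744658722185501, 0.21877587027597487], [-0.9987209885482462, -0.04968384147644058, 0.009375656209434521], [0.0017333686519139947, -0.21896981476332358, -0.9757300936507144]]
top dock 0.62 [382.3, 234.7] 6132 331 450 165 295
top pack 0.94 [375.7, 344.6] 1619 347 395 319 371
top pack 0.8 [407.5, 222.8] 1511 380 431 196 247
top release_key 0.45 [384.2, 236.9] 6117 330 450 166 294
top release_key 0.44 [371.5, 215.0] 162 364 379 208 223
top torch 0.88 [232.9, 264.0] 1225 189 274 248 281
top tape_measure 0.94 [333.2, 172.4] 830 322 346 150 194
top tape_roll 0.66 [310.4, 288.8] 815 299 333 264 299
side [[531.1702881330486, 0.0, 309.56224486425737], [0.0, 531.1702881330486, 241.98387578551166], [0.0, 0.0, 1.0]] [ 0.39377456 -0.86653092  0.5679546 ] [[0.9968344072337783, -0.05979740259322126, 0.05239690065248555], [-0.07661927664603273, -0.5465480770566894, 0.833915275020115], [-0.02122854213366828, -0.8352900514843568, -0.5493995621495703]]
side dock 0.7 [370.0, 333.8] 7662 293 419 275 372
side pack 0.84 [196.2, 316.3] 482 173 223 309 324
side torch 0.96 [279.5, 241.2] 709 268 293 213 266
side tape_measure 0.81 [405.5, 274.7] 1179 377 429 256 301
side tape_roll 0.55 [265.2, 289.5] 711 251 281 276 307
0.7
```

Run:
```python
import cv2
a=cv2.imread('pics/top0.png')[140:390,170:470];b=cv2.imread('pics/side0.png')[200:400,150:450]
cv2.imwrite('pics/t1.png',cv2.resize(a,(720,600),interpolation=cv2.INTER_CUBIC))
cv2.imwrite('pics/s1.png',cv2.resize(b,(800,533),interpolation=cv2.INTER_CUBIC))
```

```text
(no output)
```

View pics/t1.png

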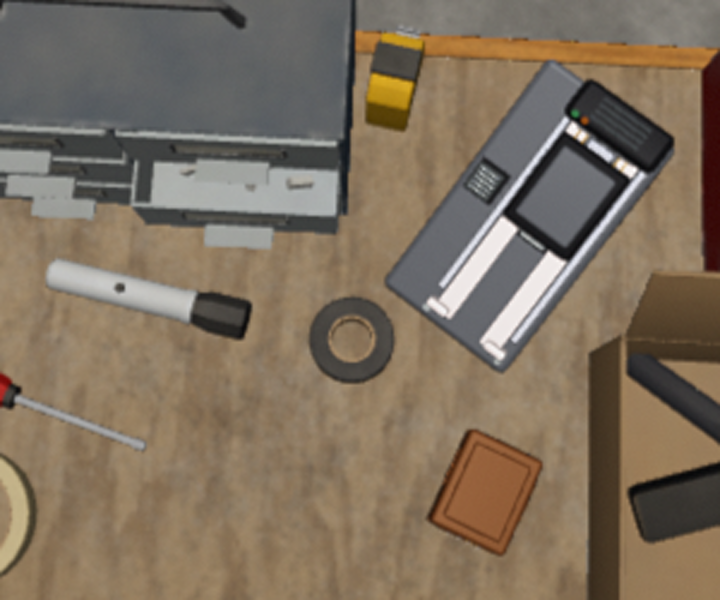

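View pics/s1.png

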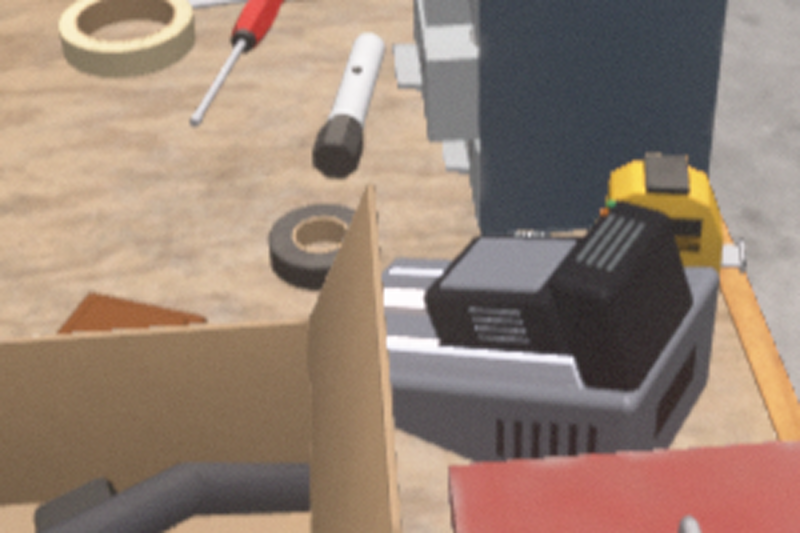

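The top view shows the docked pack at about (407, 222) and the key at (372, 215). The foot lips are at (352, 267) and (376, 286), and the brown decoy at (376, 345). I'll fit the dock pose to these.

```bash
cat > h.py <<'E'
import numpy as np
from scipy.optimize import least_squares
c,s=np.cos(np.radians(20)),np.sin(np.radians(20))
def r2d(p): # runners mm -> dock m
    x,y,z=np.array(p,float)/1000; return np.array([.022+c*x-s*z,y,.070+s*x+c*z])
def d2w(q,d):
    a=d[2];return np.array([d[0]+np.cos(a)*q[0]-np.sin(a)*q[1],d[1]+np.sin(a)*q[0]+np.cos(a)*q[1],q[2]])
def proj(cam,P):
    q=cam['orientation'].T@(P-cam['origin']);p=cam['K']@q;return p[:2]/p[2]
E
python3 - <<'E'
from h import *
from plant import snapshot,manip,sensors
print([(k,getattr(manip,k)) for k in dir(manip) if k[0]!='_'])
cam={k:np.array(v) for k,v in snapshot('top').items()}
L=[((-28,55,18),(372,215.2)),((-126.5,27,10),(352.1,267.1)),((-126.5,-27,10),(376.3,285.8)),((-140,74,-6),(331.7,257.5)),((-140,-44,-6),(379.6,294.2)),((38,30,42),(405.5,196.5)),((38,-30,42),(433,215))]
f=lambda d:np.concatenate([proj(cam,d2w(r2d(p),d))-u for p,u in L])
r=least_squares(f,[.4,-.3,-.6],loss='soft_l1');print(r.x,f(r.x).reshape(-1,2).round(1).tolist())
for n,p in dict(key=(-28,55,18),front=(-38,0,42),foot=(-123,0,0)).items():print(n,d2w(r2d(p),r.x))
cam={k:np.array(v) for k,v in snapshot('side').items()}
for p in((38,30,42),(38,-30,42),(-38,30,42),(-38,-30,42)):print(proj(cam,d2w(r2d(p),r.x)))
E
```

```text
[('PlanningError', <class 'plant.PlanningError'>), ('tcp_to_grasp', 0.0187)]
[ 0.45869411 -0.30922054 -0.61733563] [[-0.0, 0.2], [0.1, 0.6], [-0.3, 0.3], [-2.4, -0.6], [0.2, 1.9], [0.1, -3.1], [1.4, -0.5]]
key [ 0.48199601 -0.25831282  0.0773379 ]
front [ 0.43580259 -0.29296998  0.09647032]
foot [ 0.38238498 -0.25504912  0.02793152]
[371.99826472 287.162261  ]
[351.57072314 312.78547767]
[325.89482594 286.26341093]
[304.03140911 310.20276822]
```

apply_moves(targets="0 0 0 0.137;0 0 0 0.137;0 0 0 0.137;0 0 0 0.137;0 0 0 0.137;0 0 0 0.137;0 0 0 0.14;-30 0 0 0;-30 0 0 0;-30 0 0 0;-30 0 0 0;-30 0 0 0;-30 0 0 0;-30 0 0 0;-30 0 0 0;-30 0 0 0;-30 0 0 0;-30 0 0 0;-30 0 0 0;-26 2 0 0", gripper=90)

```text
t: 2.8
tool_pos: [0.2807, 0.1196, 0.2316]
eef_rot: [[-0.257, 0.966, 0.001], [0.966, 0.257, 0.0], [-0.0, 0.001, -1.0]]
contact_force: [0.4, 0.0, 0.4]
gripper_width: 0.647
gripper_force: 0.0
```

apply_moves(targets="-29 -7 0 0;-29 -7 0 0;-29 -7 0 0;-29 -7 0 0;-29 -7 0 0;-29 -7 0 0;-29 -7 0 0;-29 -7 0 0;-29 -7 0 0;-29 -7 0 0;-29 -7 0 0;-29 -7 0 0;-12 28 0 0;-12 28 0 0;-12 28 0 0;-12 28 0 0;-13 28 0 0;0 0 0 0;0 0 0 0")

```text
t: 4.7
tool_pos: [0.4398, -0.2597, 0.2308]
eef_rot: [[-0.258, 0.966, -0.002], [0.966, 0.258, 0.001], [0.001, -0.001, -1.0]]
contact_force: [-0.1, -0.1, -0.2]
gripper_width: 0.646
gripper_force: 0.0
```

apply_moves(targets="-4.5 2.5 26 0;0 0 26 0;0 0 26 0;0 0 25 0;0 0 0 0;0 0 0 0;0 0 0 0")

```text
t: 5.4
tool_pos: [0.444, -0.2645, 0.1306]
eef_rot: [[-0.257, 0.966, 0.003], [0.966, 0.257, -0.002], [-0.003, 0.002, -1.0]]
contact_force: [0.1, -1.3, 0.1]
gripper_width: 0.648
gripper_force: 0.0
```

Run:
```python
from plant import snapshot
import cv2,numpy as np
a=snapshot('top')['pixels'][150:310,310:470];b=snapshot('side')['pixels'][200:400,200:440]
cv2.imwrite('pics/t2.png',cv2.resize(a,(600,600),interpolation=cv2.INTER_CUBIC))
cv2.imwrite('pics/s2.png',cv2.resize(b,(720,600),interpolation=cv2.INTER_CUBIC))
```

```text
(no output)
```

View pics/s2.png

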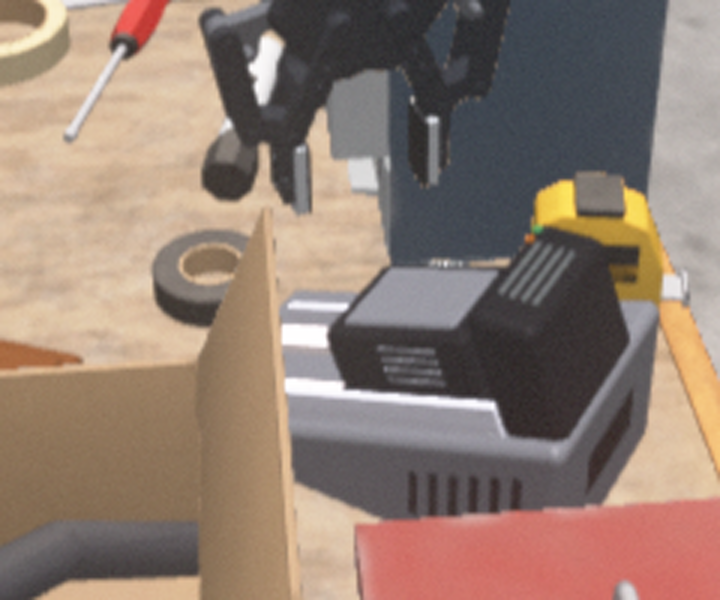

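View pics/t2.png

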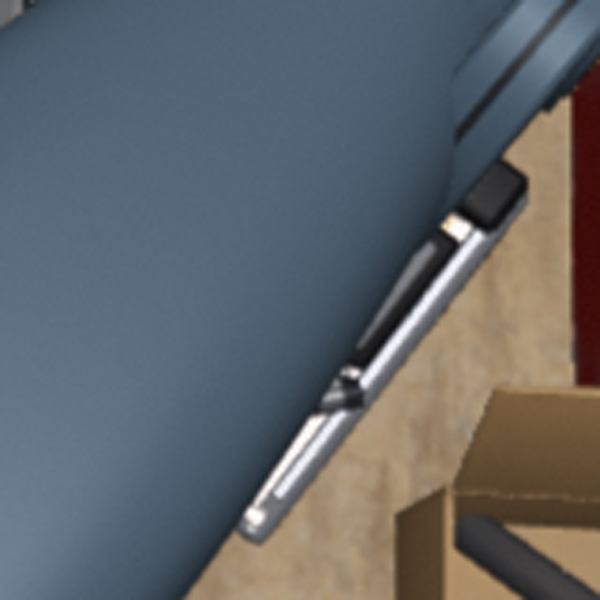

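The side view shows the f2 tip at about pixel (301, 271) and the f1 tip at about (344, 262). Both sit above the pack front and key as planned. The top view is blocked by the arm.

Run:
```python
from h import *
from plant import snapshot,sensors
cam={k:np.array(v) for k,v in snapshot('side').items()}
s=sensors.get_state();R=np.array(s['eef_rot']);p=np.array(s['tool_pos']);print(p,s['contact_force'])
for sg in(-1,1):
  for y in(27.5,42):
    for x in(-11,11):
      for z in(0,-8): print(sg*y,x,z,((proj(cam,p+R@np.array([x,sg*y,z])/1000)-200)*3).round())
```

```text
[ 0.44429776 -0.26446031  0.13031403] [ 0.13134904  0.80915371 -0.33593985]
-27.5 -11 0 [309. 223.]
-27.5 -11 -8 [309. 209.]
-27.5 11 0 [294. 197.]
-27.5 11 -8 [294. 183.]
-42 -11 0 [279. 230.]
-42 -11 -8 [279. 216.]
-42 11 0 [265. 204.]
-42 11 -8 [264. 190.]
27.5 -11 0 [421. 198.]
27.5 -11 -8 [421. 184.]
27.5 11 0 [404. 173.]
27.5 11 -8 [404. 159.]
42 -11 0 [450. 191.]
42 -11 -8 [450. 177.]
42 11 0 [432. 166.]
42 11 -8 [432. 153.]
```

apply_moves(targets="3 1.7 15 0;0 0 15 0;0 0 15 0;0 0 5 0;0 0 3 0;0 0 2 0;0 0 0 0;0 0 0 0")

```text
t: 6.35
tool_pos: [0.4447, -0.2607, 0.0739]
eef_rot: [[-0.257, 0.966, 0.001], [0.966, 0.257, -0.001], [-0.001, 0.001, -1.0]]
contact_force: [-0.2, -0.5, 0.0]
gripper_width: 0.645
gripper_force: 0.0
```

apply_moves(targets="0 0 2 0;0 0 2 0;0 0 2 0;0 0 0 0;0 0 0 0")

```text
t: 6.85
tool_pos: [0.4444, -0.2604, 0.0675]
eef_rot: [[-0.257, 0.966, 0.0], [0.966, 0.257, -0.0], [-0.0, 0.0, -1.0]]
contact_force: [0.7, -0.3, 0.1]
gripper_width: 0.645
gripper_force: 0.9
```

apply_moves(targets="0 0 1 0;0 0 1 0;0 0 0 0;0 0 0 0")

```text
t: 7.25
tool_pos: [0.4443, -0.2604, 0.0653]
eef_rot: [[-0.257, 0.966, 0.0], [0.966, 0.257, -0.0], [-0.0, 0.0, -1.0]]
contact_force: [0.4, -0.2, 2.0]
gripper_width: 0.644
gripper_force: 1.1
```

Run:
```python
from plant import snapshot,cut_out
import cv2
b=snapshot('side')['pixels'][200:400,200:440]
cv2.imwrite('pics/s3.png',cv2.resize(b,(720,600),interpolation=cv2.INTER_CUBIC))
```

```text
(no output)
```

View pics/s3.png

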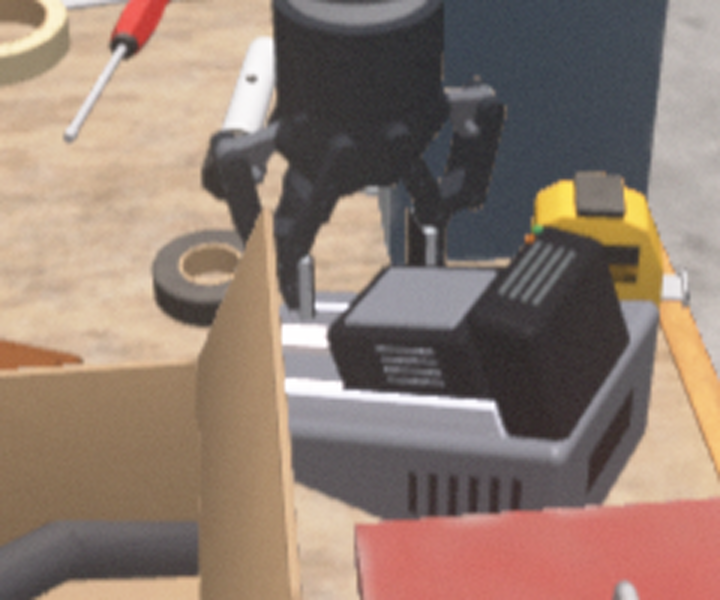

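The f2 finger stands in front of the pack at about (305, 315) in the crop, and f1 is on the key. Next I press through the release.

apply_moves(targets="0 0 1.5 0;0 0 1.5 0;0 0 1.5 0;0 0 1.5 0;0 0 0 0;0 0 0 0")

```text
t: 7.9
tool_pos: [0.4437, -0.2598, 0.0612]
eef_rot: [[-0.257, 0.966, -0.001], [0.966, 0.257, 0.001], [0.001, -0.001, -1.0]]
contact_force: [-5.5, 3.5, 12.7]
gripper_width: 0.648
gripper_force: 7.8
```

Run:
```python
from plant import snapshot,cut_out
import cv2
b=snapshot('side')['pixels'][200:400,200:440]
cv2.imwrite('pics/s4.png',cv2.resize(b,(720,600),interpolation=cv2.INTER_CUBIC))
```

```text
(no output)
```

View pics/s4.png

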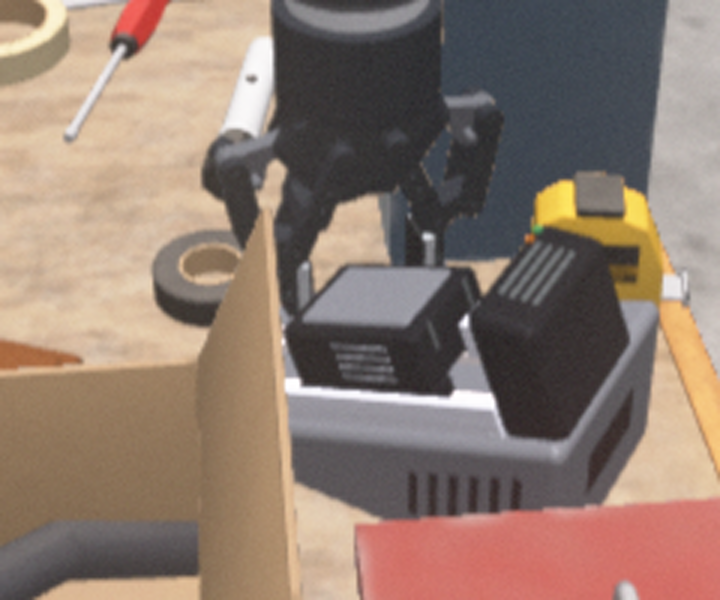

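The pack has popped off and is held against f2, about 20 mm down the slope. Now I let it down parallel to the slope.

apply_moves(targets="0.7 -0.6 -0.5 0;1.4 -1.2 0.2 0;2.2 -1.8 1 0;2.2 -1.8 1 0;2.2 -1.8 1 0;2.2 -1.8 1 0;2.2 -1.8 1 0;2.2 -1.8 1 0;2.2 -1.8 1 0;2.2 -1.8 1 0;0 0 0 0")

```text
t: 9.05
tool_pos: [0.4229, -0.2449, 0.0511]
eef_rot: [[-0.257, 0.966, -0.001], [0.966, 0.257, 0.001], [0.001, -0.001, -1.0]]
contact_force: [-1.4, 1.1, 0.4]
gripper_width: 0.647
gripper_force: 1.0
```

Run:
```python
from plant import snapshot,cut_out
import cv2
b=snapshot('side')['pixels'][200:400,200:440]
cv2.imwrite('pics/s5.png',cv2.resize(b,(720,600),interpolation=cv2.INTER_CUBIC))
```

```text
(no output)
```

View pics/s5.png

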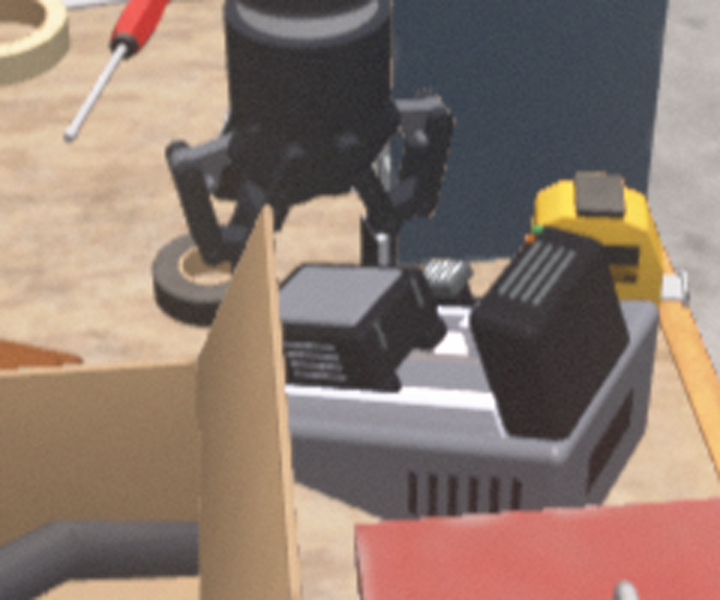

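The pack follows f2 and the key has sprung back up clear of it. I'll continue down.

apply_moves(targets="2.2 -1.8 1 0;2.2 -1.8 1 0;2.2 -1.8 1 0;2.2 -1.8 1 0;2.2 -1.8 1 0;2.2 -1.8 1 0;2.2 -1.8 1 0;2.2 -1.8 1 0;2.2 -1.8 1 0;2.2 -1.8 1 0;0 0 0 0;0 0 0 0")

```text
t: 10.3
tool_pos: [0.4001, -0.2285, 0.0414]
eef_rot: [[-0.257, 0.966, -0.001], [0.966, 0.257, 0.001], [0.001, -0.001, -1.0]]
contact_force: [-1.7, 0.7, -0.9]
gripper_width: 0.646
gripper_force: 1.0
```

apply_moves(targets="1.4 -1.2 0.7 0;1.4 -1.2 0.7 0;1.4 -1.2 0.7 0;1.4 -1.2 0.7 0;1.4 -1.2 0.7 0;1.4 -1.2 0.7 0;0 0 0 0;0 0 0 0")

```text
t: 11.1
tool_pos: [0.3914, -0.2226, 0.0374]
eef_rot: [[-0.257, 0.966, 0.0], [0.966, 0.257, -0.0], [-0.0, 0.0, -1.0]]
contact_force: [-0.1, 0.8, -0.8]
gripper_width: 0.647
gripper_force: 0.0
```

Run:
```python
from plant import snapshot,cut_out
import cv2
from h import *
S=snapshot('side')
b=S['pixels'][200:400,200:440]
cv2.imwrite('pics/s6.png',cv2.resize(b,(720,600),interpolation=cv2.INTER_CUBIC))
cam={k:np.array(v) for k,v in S.items()}
d=[0.45869411,-0.30922054,-0.61733563]
for p in((-47,30,42),(-47,-30,42)):print(((proj(cam,d2w(r2d(p),d))-200)*3).round())
```

```text
[362. 258.]
[296. 330.]
```

View pics/s6.png

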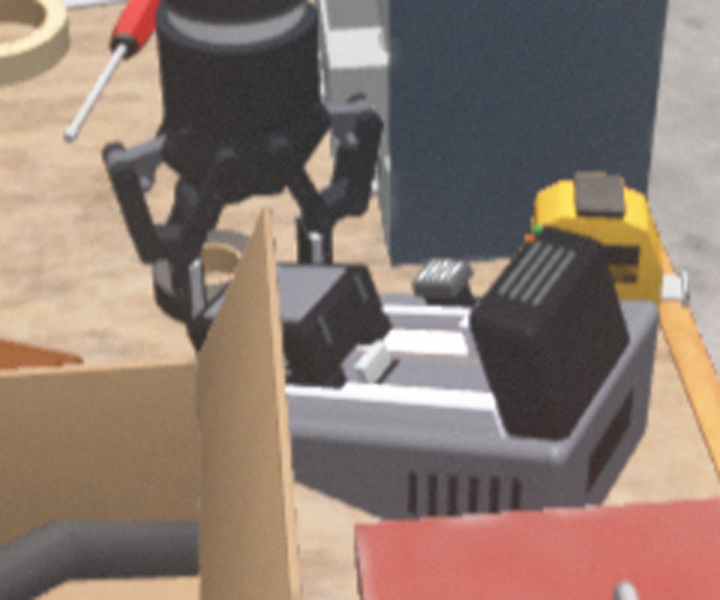

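The tongue is up behind the pack at about (370, 362), and the finger force has dropped to zero. I ease off down-slope a little more, then lift away.

apply_moves(targets="1.4 -1.2 0.7 0;1.4 -1.2 0.7 0;1.4 -1.2 0.7 0;1.4 -1.2 0.7 0;2.2 -1.8 0 0;3 -2.5 0 0;0 0 -8 0;0 0 -20 0;0 0 -30 0;0 0 -30 0;0 0 -30 0;0 0 -30 0;0 0 0 0")

```text
t: 12.45
tool_pos: [0.3823, -0.2164, 0.1885]
eef_rot: [[-0.257, 0.966, 0.008], [0.966, 0.257, -0.006], [-0.008, 0.006, -1.0]]
contact_force: [0.0, -0.1, -0.4]
gripper_width: 0.648
gripper_force: 0.0
```

apply_moves(targets="12 -28 0 0;12 -28 0 0;12 -28 0 0;12 -28 0 0;25 0 0 0;25 0 0 0;25 0 0 0;25 0 0 0;25 0 0 0;25 0 0 0;25 0 0 0;25 0 0 0;0 0 0 0;0 0 0 0;0 0 0 0")

```text
t: 13.95
tool_pos: [0.208, -0.0041, 0.1825]
eef_rot: [[-0.256, 0.967, 0.0], [0.967, 0.256, -0.0], [-0.0, -0.0, -1.0]]
contact_force: [-0.3, 0.3, -0.2]
gripper_width: 0.646
gripper_force: 0.0
```

Run:
```python
from plant import snapshot,cut_out
import cv2
from h import *
S=snapshot('top')
b=S['pixels'].copy()
cam={k:np.array(v) for k,v in S.items()}
d=[0.45869411,-0.30922054,-0.61733563]
for p in((-47,30,42),(-47,-30,42),(-123,30,42),(-123,-30,42)):print(((proj(cam,d2w(r2d(p),d))-[290,140])*3.33).round())
cv2.imwrite('pics/t7.png',cv2.resize(b[140:320,290:470],(600,600),interpolation=cv2.INTER_CUBIC))
```

```text
[285. 310.]
[378. 380.]
[198. 424.]
[289. 495.]
```

View pics/t7.png

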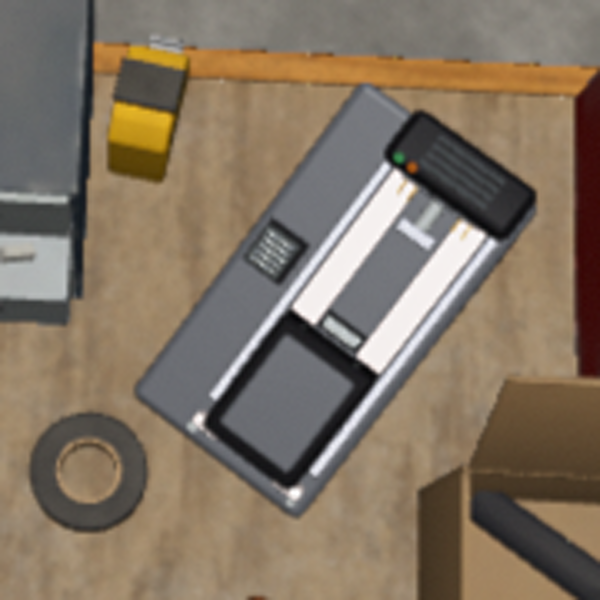

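The final top view shows the pack resting on the foot lips: its front corners are at about (205, 420) and (288, 487), against the predicted (198, 424) and (289, 495). The tongue is up behind it, the tape roll and tape measure are where they were, and the hand is clear.

```bash
python3 -c "
from plant import workorder
print(workorder.finish_job())"
```

```text
the job is handed in; nothing more can be done
None
```

I pressed the release key, caught the pack about 20 mm down the slope, let it down onto the foot lips and moved the hand clear. The job was handed in at about 14 s, and no verdict came back.

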